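# Put the plunge saw into its blade-change position

### The arm

A 6-joint arm with a two-finger parallel gripper is mounted at the origin on the work surface. World frame = base frame: x ahead of the robot, y to its left, z up, the work surface at z = 0. Lengths are in m, angles in rad, forces in N, time in s.
With the tool pointing down it reaches from about 0.225 to 0.875 m from the base axis. Payload 3.4 kg.
Tool frame: the origin (TCP) lies at the very end of the fingers, on their centre line; the grasp point (between the pads) lies 19 mm behind it; z points along the fingers, y is the direction in which the jaws open and shut (so a half turn about z gives the same grasp; the last joint's range is limited). The gripper opens to 85 mm and grips with 20 to 120 N. Pads are 22 mm wide; open, the fingers measure 114 mm over their backs; the gripper's body (76 mm by 85 mm) begins 54 mm behind the grasp point. The pads swing forward as they close: fully open they stand 13 mm farther back than shut.
Start: joints at [-1.224, 0.276, 1.505, -0, 1.361, -0.121], TCP at [0.259, -0.513, 0.231] pointing down, gripper open.
Joint ranges: [-2.89, 2.89], [-0.75, 2.08], [0.22, 2.7], [-1.18, 4.32], [0.11, 2.71], [-2.7, 2.7]. Speed limits (rad/s): [2.57, 2.57, 3.14, 3.14, 3.14, 3.14].

### API

Orientations are given as a unit quaternion [w, x, y, z].
In Python, from rig import get_state, get_image, calibration, sign_off gives the robot as it stands. The module is installed in compiled form; this text tells all that it offers.
- The arm moves only by the tool drive_tool, never from a script. Its argument "targets" is one flat list of numbers, 7 for each row, row after row: the turn, a rotation vector about the tool's x, y, z in degrees, then the shift along the tool's x, y, z in mm, then the opening, from 0 (shut) to 1 (fully open). In form: [wx, wy, wz, tx, ty, tz, fingers, wx, wy, wz, tx, ty, tz, fingers, ...]. A call has 1 to 12 rows; each row shifts and turns the commanded pose from where the row before left it, along the tool's axes as they then stand; what a row does not reach is not made up. A row lasts 1/8 s, in which the tool goes at most 62.5 mm and 10.7 degrees, less where a joint would pass 70% of its speed; a pose out of reach is approached as far as the arm can. A call is refused whole if a number of a shift passes 62.5 or a number of a turn 10.7, either way. A call with a gripper value outside its range is refused whole. The fingers move at their own pace and stop on an object; "grip_force" is the grip in N (left out, the last holds). Time passes only in rows, so rows that do not move let the fingers close. It gives the time, the measured TCP pose, the force and the opening at its end, in the units of the state.
- get_state(): the state, without advancing time (a new reading comes with each control period).
- get_image(name): name is "scene" or "top"; returns the picture (384x512x3 uint8, red, green, blue); there is no depth.
- calibration(name): a dict with "mtx" (3x3 intrinsics, pixels), "distortion" ([k1, k2, p1, p2, k3] as OpenCV has them; the pictures are not rectified), "world_to_cam" (4x4, takes a point from world to camera coordinates). Camera axes: x right, y down, z forward; pixel columns grow to the right and rows downward; lengths in m; the calibration is good to about 2 mm. A picture is of the moment at which its call begins. calibration takes no time and is no camera call.
- sign_off(): hands the job in, once; it reports no verdict.
The state is a dict: "clock": time; "qpos": joint angles; "qd": joint speeds; "effort": joint torques, N m; "position": TCP position; "ee_rot": TCP orientation; "contact_force": force on the tool from outside, world axes, zero at the start; "moment": the same for the moment, N m; "width": finger opening in m.
Only numpy, scipy, OpenCV 4.12 (cv2) and the standard library are available. Lean on these libraries where they do the work, as an engineer would, in place of code of your own. Each camera call takes 0.05 s, during which the arm holds its last target.

### The job

The unplugged plunge saw on the guide rail needs a new blade: put it into its blade-change position. Swing its plunge-lock lever fully over while the saw head is still up, then push the main handle down to its stop so that the catch takes it, and leave the head latched down. Leave the other things on the bench where they are.

Things in the scene. Friction and masses are not known exactly. Their poses are not given: they have to be found in the camera images.
- saw: The saw with its guide rail (550 x 185 mm), one unit that does not shift. Origin on the bench under the saw's middle; y along the rail to the saw's front, z up, x towards the flat black blade guard. Reach in from the -x side. Grey upper housing, head up: x -45 to 22, y -155 to 20, z 125 to 185 mm. Motor: 84 mm thick cylinder along x, out to x -125, axis at y 45, z 135 mm. Sole plate top at z 16 mm.
- lock (a joint): Plunge-lock lever (dark steel) low on the saw's -x side, axis along the saw's x. Starts at 0 to 0.1 rad: almost upright, leaning 0.26 rad to the rear (-y) at 0; it props the head up, so the handle will not go down. Grows as it swings to the rear and down to its stop at 1.2 rad, almost level. Stays where left (2 N at the knob moves it). Fully over: more than 1.0.
- lock_knob (a point): Centre of the round knob on the lever's end: 18 mm diameter, 26 mm long, axis along the saw's x. Locked, it is 111 mm above the bench and 12 mm out from the flank of the upper housing, which overhangs it and rises 75 mm above it: a gripper pointing straight down fouls the housing, so reach in tilted about 40 degrees, pointing to the saw's +x and down.
- lock_hub (a point): Point on the lever's turning axis (the saw's x direction), abreast of the knob's centre and 68 mm from it, 45 mm above the bench. Fixed to the saw.
- head (a joint): Plunge angle of the saw head (motor, upper housing, main handle) about the pivot. 0: up (start), held by a spring. Grows as the handle is pushed; stop at 0.20 rad, the handle's middle then being 45 mm lower and 16 mm further to the rear. At about 0.19 a catch snaps in and then holds the head down at 0.18 to 0.19. Pushing takes 4 to 12 N at the grip's middle along its arc, up to 20 N straight down.
- grip_top (a point): Middle of the flat upper face of the black main handle, 250 mm above the bench with the head up. The grip reaches 92 mm each way along the saw's y, is 36 mm wide and 30 mm thick, with a 35 mm hand opening below. Moves with the head.
- pivot (a point): Centre of the head's pivot at the front of the saw; the pivot axis is the saw's x direction. 150 mm above the bench; fixed to the saw.
- blade: New saw blade, steel disc of 160 mm diameter lying flat on the bench, bystander. Origin at the centre of its underside.
- glue: Upright white glue bottle, 62 mm diameter, 190 mm tall, bystander. Origin at the centre of its foot.
- offcut: Wooden offcut 70 x 170 x 19 mm lying flat, bystander. Origin at the centre of its underside.
- tape: Black tape measure 42 x 74 x 70 mm standing on edge, bystander. Origin at the centre of its underside.

How it is judged:
By the outcome, as a careful person would: the job done as asked, in the order asked, and still so for the second after the job is handed in, with the robot touching nothing.
It also fails if it takes over 67 s, if anything falls off the work surface, if the arm or the gripper's body presses on something with over 40 N, if the wrist force passes 120 N, or if a joint passes its speed limit or range.

## Working session

There is one attempt and no reset: what is moved stays moved. The work goes in short steps, Python scripts to look and compute and a tool call to move; the robot and the scene stay as the last step left them, time stands still between calls to the robot, and variables do not carry over. Pictures are saved under pics/ and viewed, and the job is handed in when it is done.

Besides the shell and the picture viewer there is one more tool, called after "Request:" by a JSON object that holds its "api" and its "payload", one argument or row to a line. drive_tool: Moves the arm, as the interface text tells. Its arguments: {"type":"object","properties":{"targets":{"type":"array"},"grip_force":{"type":"number"}},"required":["targets"]}

```bash
mkdir -p pics
python3 - <<'E'
from rig import *
import cv2,numpy as np
for n in("scene","top"):
    im=get_image(n); cv2.imwrite(f"pics/{n}0.png",im[:,:,::-1]); c=calibration(n)
    print(n,np.round(c["mtx"],1).tolist(),np.round(c["distortion"],4),np.round(c["world_to_cam"],4).tolist())
s=get_state();print(s)
E
```

```text
scene [[357.5, 0.0, 259.2], [0.0, 357.5, 192.2], [0.0, 0.0, 1.0]] [-0.0072  0.      0.      0.      0.    ] [[0.88, 0.4749, -0.013, -0.4833], [0.2889, -0.5567, -0.7789, -0.0209], [-0.3771, 0.6816, -0.627, 1.2776], [0.0, 0.0, 0.0, 1.0]]
top [[470.2, 0.0, 254.5], [0.0, 470.2, 192.3], [0.0, 0.0, 1.0]] [-0.1953  0.      0.      0.      0.    ] [[0.0029, -1.0, 0.0064, 0.0142], [-0.9814, -0.0041, -0.1921, 0.5869], [0.1921, -0.0057, -0.9814, 1.5255], [0.0, 0.0, 0.0, 1.0]]
{'clock': 0.1, 'qpos': array([-1.22400051e+00,  2.76524510e-01,  1.50602285e+00, -2.62502524e-05,
        1.36070187e+00, -1.20997836e-01]), 'qd': array([-0.00131435, -0.00353703, -0.00396799, -0.00133339, -0.00032754,
       -0.00074355]), 'effort': array([ 5.32447521e-04, -4.17703593e+01, -2.46405119e+01, -2.51923502e-04,
        5.78629100e-03, -3.85637421e-06]), 'position': array([ 0.25910109, -0.51277548,  0.23052384]), 'ee_rot': array([-8.21568542e-04,  9.72769645e-01,  2.31772587e-01, -1.06066847e-04]), 'contact_force': array([-0.15666806, -0.81975926, -0.65255043]), 'moment': array([-0.04091616, -0.0054567 ,  0.05218581]), 'width': 0.0854761807144611}
```

View pics/scene0.png

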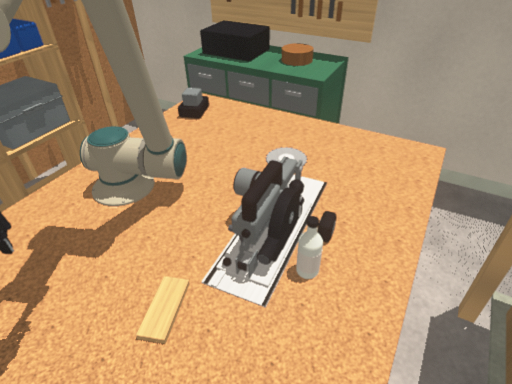

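View pics/top0.png

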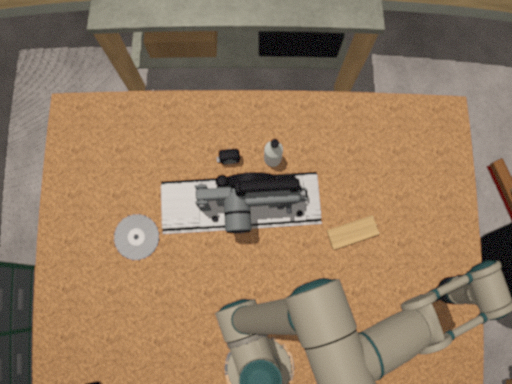

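Run:
```python
import cv2
a=cv2.imread("pics/top0.png")[160:245,150:335]; cv2.imwrite("pics/tc.png",cv2.resize(a,None,fx=4.3,fy=4.3,interpolation=cv2.INTER_CUBIC))
a=cv2.imread("pics/scene0.png")[145:305,195:345]; cv2.imwrite("pics/sc.png",cv2.resize(a,None,fx=3.7,fy=3.7,interpolation=cv2.INTER_CUBIC))
```

```text
(no output)
```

View pics/tc.png

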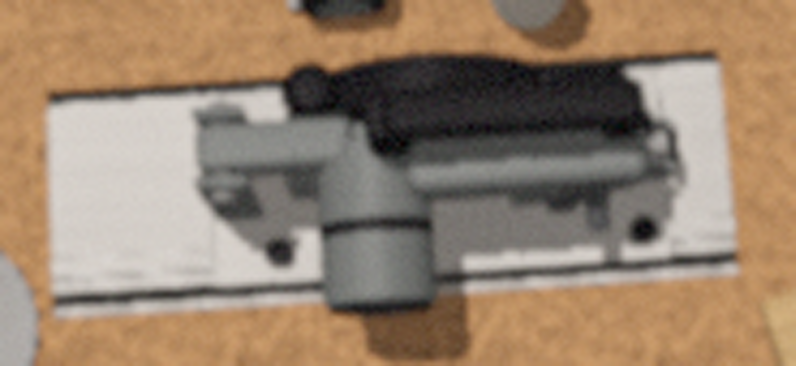

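View pics/sc.png

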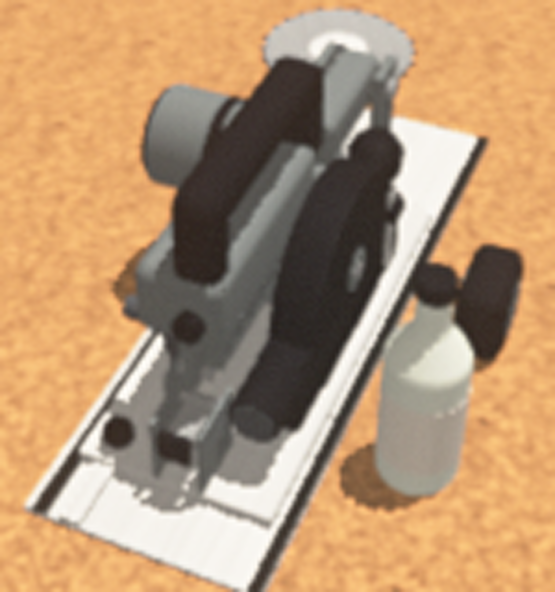

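```bash
cat > h.py <<'E'
import cv2,numpy as np
from rig import *
def ray(n,uv):
    c=calibration(n);K=np.array(c["mtx"]);d=np.array(c["distortion"],float);T=np.array(c["world_to_cam"])
    p=cv2.undistortPoints(np.array(uv,float).reshape(-1,1,2),K,d).reshape(-1,2)
    r=np.c_[p,np.ones(len(p))]@T[:3,:3]; return -T[:3,:3].T@T[:3,3], r/np.linalg.norm(r,axis=1)[:,None]
def plane(n,uv,z):
    o,r=ray(n,uv); return o+r*((z-o[2])/r[:,2])[:,None]
def proj(n,P):
    c=calibration(n);T=np.array(c["world_to_cam"])
    return cv2.projectPoints(np.array(P,float).reshape(-1,3),cv2.Rodrigues(T[:3,:3])[0],T[:3,3],np.array(c["mtx"]),np.array(c["distortion"],float))[0].reshape(-1,2)
def tri(ua,ub):
    oa,ra=ray("scene",ua);ob,rb=ray("top",ub);out=[]
    for a,b in zip(ra,rb):
        A=np.c_[a,-b];s=np.linalg.lstsq(A,ob-oa,rcond=None)[0];pa=oa+s[0]*a;pb=ob+s[1]*b;out.append(np.r_[(pa+pb)/2,np.linalg.norm(pa-pb)])
    return np.array(out)
E
python3 - <<'E'
from h import *
np.set_printoptions(precision=4,suppress=True)
print(ray("top",[[256,192]])[0],ray("scene",[[256,192]])[0])
im=cv2.imread("pics/top0.png");hsv=cv2.cvtColor(im,cv2.COLOR_BGR2HSV)
# non-wood mask within roi
m=((hsv[:,:,1]<75)).astype(np.uint8);roi=np.zeros_like(m);roi[165:240,155:330]=1;m&=roi
n,l,st,c=cv2.connectedComponentsWithStats(m);i=1+np.argmax(st[1:,4]);print(st[i])
# edges: left/right ends of rail & bottom/top lines
mm=(l==i)
ys=range(190,225,4)
for y in ys:
    x=np.where(mm[y])[0];print(y,x.min(),x.max(),end=' | ')
print()
for x in list(range(166,192,4))+list(range(270,318,6)):
    y=np.where(mm[:,x])[0];print(x,y.min(),y.max(),end=' | ')
E
```

```text
[0.2828 0.0253 1.6097] [ 0.9131 -0.6529  0.7786]
[ 160  173  162   61 8336]
190 160 318 | 194 161 319 | 198 161 319 | 202 161 319 | 206 161 320 | 210 161 320 | 214 161 320 | 218 161 320 | 222 161 321 | 
166 182 233 | 170 182 233 | 174 182 233 | 178 182 233 | 182 181 232 | 186 181 232 | 190 181 232 | 270 175 227 | 276 176 226 | 282 175 226 | 288 175 226 | 294 174 225 | 300 174 225 | 306 173 224 | 312 173 224 |
```

Run:
```python
from h import *
np.set_printoptions(precision=4,suppress=True)
z=.004
L=plane("top",[[159.8,190],[160.8,222]],z);R=plane("top",[[318.6,190],[321.3,222]],z)
xs=[166,178,190,282,294,306]
T=plane("top",[[166,181.5],[182,180.8],[312,172.6],[294,173.6]],z);B=plane("top",[[166,233.4],[182,232.6],[288,226.4],[312,224.4]],z)
print(L,R,T,B,sep='\n')
yaw=np.arctan2(-(B[0]-B[3])[0],(B[0]-B[3])[1]);print("yaw",np.degrees(yaw),np.degrees(np.arctan2(-(T[0]-T[2])[0],(T[0]-T[2])[1])))
y=np.mean([yaw,np.arctan2(-(T[0]-T[2])[0],(T[0]-T[2])[1])])
ex=np.array([np.cos(y),np.sin(y),0]);ey=np.array([-np.sin(y),np.cos(y),0])
a,b=(T@ex).mean(),(B@ex).mean();c,d=(L@ey).mean(),(R@ey).mean();print(a-b,c-d)
o=ex*(a+b)/2+ey*(c+d)/2;print("origin",o,np.degrees(y))
# project predicted points
W=lambda p:o+np.outer(np.array(p)[:,0],ex)+np.outer(np.array(p)[:,1],ey)+np.outer(np.array(p)[:,2],[0,0,1])
for nm,P in dict(motor_end=[[-.125,.045,.135]],house=[[-.045,-.155,.185],[-.045,.02,.185],[.022,-.155,.185],[-.045,-.155,.125]],rail=[[-.0925,-.275,.0],[.0925,-.275,.0],[.0925,.275,0],[-.0925,.275,0]],grip=[[0,-.092,.25],[0,.092,.25],[0,0,.25]]).items():
    print(nm,proj("top",W(P)).round(1).tolist(),proj("scene",W(P)).round(1).tolist())
```

```text
[[0.6039 0.348  0.004 ]
 [0.4909 0.34   0.004 ]]
[[ 0.6062 -0.2083  0.004 ]
 [ 0.4934 -0.2153  0.004 ]]
[[ 0.6344  0.3272  0.004 ]
 [ 0.6371  0.2705  0.004 ]
 [ 0.6686 -0.1864  0.004 ]
 [ 0.6646 -0.1227  0.004 ]]
[[ 0.4515  0.3205  0.004 ]
 [ 0.4548  0.2649  0.004 ]
 [ 0.478  -0.0996  0.004 ]
 [ 0.485  -0.1827  0.004 ]]
yaw 3.818683585728052 3.8063471215419247
0.18321900667106927 0.5547629196257046
origin [0.5597 0.0669 0.    ] 3.8125153536349883
motor_end [[226.8, 235.7]] [[241.0, 173.1]]
house [[289.5, 204.1], [232.7, 207.6], [287.8, 182.8], [288.0, 207.2]] [[232.7, 207.0], [261.2, 170.1], [256.8, 214.2], [234.1, 224.2]]
rail [[320.7, 224.4], [316.0, 172.4], [160.5, 181.9], [162.0, 234.1]] [[199.9, 282.0], [263.6, 306.9], [326.2, 183.5], [278.2, 171.4]]
grip [[268.8, 186.7], [206.7, 190.5], [237.7, 188.6]] [[259.0, 176.9], [285.8, 141.8], [273.3, 158.1]]
```

Run:
```python
import cv2,numpy as np
def crop(n,x0,x1,y0,y1,f,out):
    a=cv2.imread(f"pics/{n}0.png")[y0:y1,x0:x1].astype(float)/255
    a=(np.clip(a,0,1)**.5*255).astype(np.uint8)
    a=cv2.resize(a,None,fx=f,fy=f,interpolation=cv2.INTER_CUBIC)
    for x in range(x0,x1,10):
        cv2.line(a,((x-x0)*f,0),((x-x0)*f,6 if x%50 else 14),(0,0,255),1);cv2.putText(a,str(x),((x-x0)*f,24),0,.4,(0,0,255),1)
    for y in range(y0,y1,10):
        cv2.line(a,(0,(y-y0)*f),(6,(y-y0)*f),(0,0,255),1);cv2.putText(a,str(y),(8,(y-y0)*f+4),0,.4,(0,0,255),1)
    cv2.imwrite(out,a)
crop("scene",220,310,150,222,8,"pics/s1.png")
crop("scene",215,300,205,278,8,"pics/s2.png")
crop("top",190,310,165,235,6,"pics/t1.png")
```

```text
(no output)
```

View pics/s1.png

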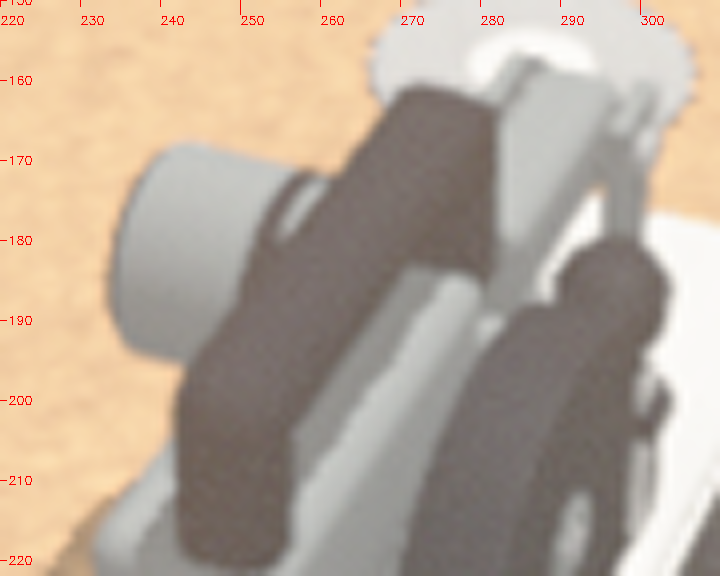

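View pics/s2.png

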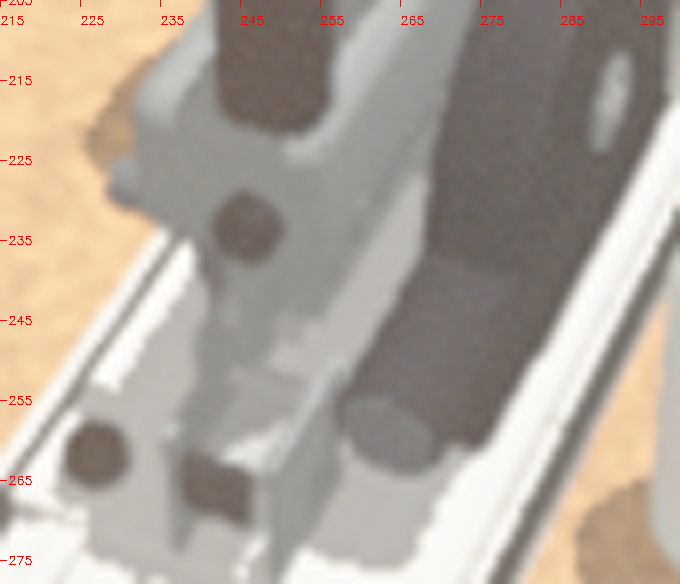

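View pics/t1.png

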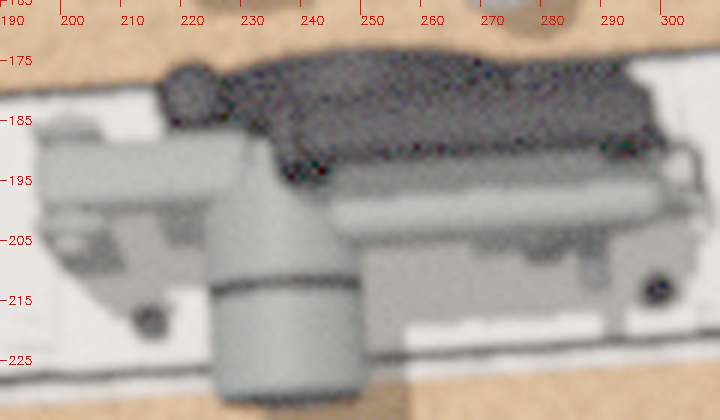

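Run:
```python
from h import *
np.set_printoptions(precision=1,suppress=True)
y=np.radians(3.81);ex=np.array([np.cos(y),np.sin(y),0]);ey=np.array([-np.sin(y),np.cos(y),0]);o=np.array([.5597,.0669,0])
S=lambda P:np.c_[(P[:,:3]-o)@ex,(P[:,:3]-o)@ey,P[:,2]]*1000
im=cv2.imread("pics/top0.png");
print(im[222,220:254].astype(int).sum(1)//3);print(im[222,220:254,0])
print(im[214:240,237].tolist())
print("motor L/R",S(plane("top",[[225,222],[249.5,222]],.135)))
print("motor end top rim",S(plane("top",[[237,230]],.17)),S(plane("top",[[237,232]],.095)))
print("house rear corner tri",S(tri([[232.5,217]],[[299.5,203]])))
print("house rear edge z.185",S(plane("top",[[299.5,203],[299.5,197],[245,206]],.185)))
print("scene rear -x bottom",S(plane("scene",[[232,229]],.125)),S(plane("scene",[[232.5,217]],.185)))
print("knob scene",S(plane("scene",[[229.5,227.5]],.111)),"top",S(plane("top",[[279,206],[288,208]],.111)))
print("grip scene",S(plane("scene",[[271.5,160.5],[281,163.5],[243,197],[256,204]],.25)))
print("grip top",S(plane("top",[[299,189],[245,191.2],[236,187],[300,185]],.25)))
```

```text
[204 205 203 197 167 126 107 110 119 117 125 125 128 134 134 138 139 137
 135 131 127 122 117 115 111 109 105  95  89  84  80  98 107 108]
[197 199 197 191 161 123 106 109 115 116 124 123 127 132 132 137 138 135
 134 128 125 120 115 114 111 107 103  94  87  84  77  95 104 103]
[[130, 133, 134], [139, 143, 142], [137, 140, 139], [134, 137, 139], [136, 136, 138], [135, 141, 140], [139, 142, 142], [133, 135, 134], [135, 138, 138], [136, 138, 138], [137, 139, 139], [136, 141, 138], [135, 139, 138], [134, 138, 137], [126, 129, 128], [105, 110, 105], [65, 65, 65], [30, 29, 29], [36, 41, 48], [44, 58, 79], [50, 75, 105], [52, 80, 111], [52, 78, 110], [55, 81, 113], [55, 79, 109], [43, 74, 100]]
motor L/R [[-81.3  48.3 135. ]
 [-86.1 -29.  135. ]]
motor end top rim [[-113.   11.  170.]] [[-110.9   13.2   95. ]]
house rear corner tri [[ -37.3 -183.9  176.6]]
house rear edge z.185 [[ -43.6 -186.2  185. ]
 [ -24.8 -187.7  185. ]
 [ -42.4  -18.1  185. ]]
scene rear -x bottom [[ -41.5 -173.1  125. ]] [[ -28.1 -188.1  185. ]]
knob scene [[ -57.7 -158.6  111. ]] top [[ -36.9 -127.5  111. ]
 [ -45.3 -156.1  111. ]]
grip scene [[   0.1  -12.5  250. ]
 [  28.4  -15.5  250. ]
 [  -1.2 -178.5  250. ]
 [  36.9 -188.9  250. ]]
grip top [[ -12.3 -180.7  250. ]
 [  -9.   -21.   250. ]
 [   5.3    4.8  250. ]
 [  -0.5 -184.7  250. ]]
```

Run:
```python
import cv2,numpy as np
def crop(n,x0,x1,y0,y1,f,gain):
    a=cv2.imread(f"pics/{n}0.png")[y0:y1,x0:x1].astype(float)/255
    a=(np.clip((a-gain[0])/(gain[1]-gain[0]),0,1)*255).astype(np.uint8)
    a=cv2.resize(a,None,fx=f,fy=f,interpolation=cv2.INTER_NEAREST)
    for x in range(x0,x1,5): cv2.putText(a,str(x),((x-x0)*f,10),0,.35,(0,0,255),1)
    for y in range(y0,y1,5): cv2.putText(a,str(y),(0,(y-y0)*f+10),0,.35,(0,0,255),1)
    return a
a=crop("top",265,305,195,220,14,(.05,.6));cv2.imwrite("pics/k1.png",a)
a=crop("scene",220,250,212,240,18,(.05,.7));cv2.imwrite("pics/k2.png",a)
```

```text
(no output)
```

View pics/k1.png

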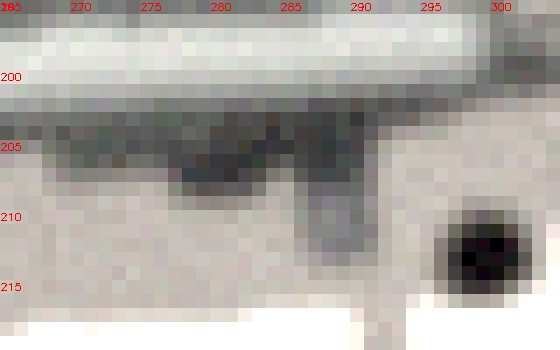

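View pics/k2.png

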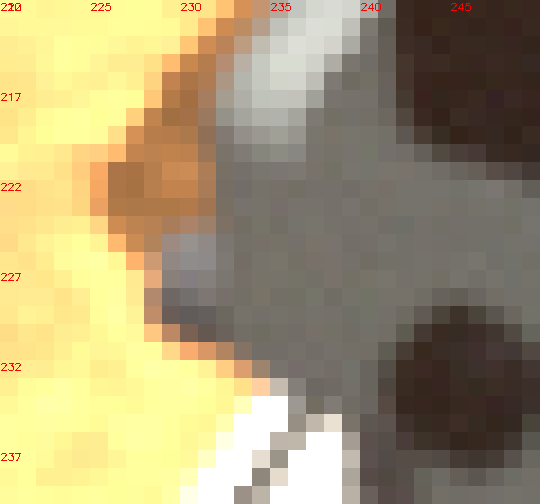

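Run:
```python
from h import *
np.set_printoptions(precision=4,suppress=True)
y=np.radians(3.81);ex=np.array([np.cos(y),np.sin(y),0]);ey=np.array([-np.sin(y),np.cos(y),0]);o=np.array([.5597,.0669,0])
S=lambda P:np.c_[(P[:,:3]-o)@ex,(P[:,:3]-o)@ey,P[:,2]]*1000
print("knob end top",S(plane("top",[[288.3,212.7]],.105)),plane("top",[[288.3,209]],.111), S(plane("top",[[288.3,209]],.111)))
print("scene -x end centre",S(plane("scene",[[228.5,227.8]],.110)))
print("tri",S(tri([[228.7,227.8]],[[288.2,212]])),tri([[228.7,227.8]],[[288.2,212]])[:,3])
print("sole knob",S(tri([[227,261.5]],[[298.7,213]])))
W=lambda p:(o+ex*p[0]+ey*p[1]+np.array([0,0,p[2]]))
for yy in(-.148,-.152,-.156,-.160):
  k=[W((-.045+dx,yy,.111)) for dx in(-.013,.013)]
  print(yy,proj("top",k).round(1).tolist(),proj("scene",k).round(1).tolist())
print(W((-.045,-.156,.111)))
```

```text
knob end top [[ -59.8184 -156.4295  105.    ]] [[ 0.5216 -0.0928  0.111 ]] [[ -48.6405 -156.8191  111.    ]]
scene -x end centre [[ -60.1416 -159.8003  110.    ]]
tri [[ -59.3457 -156.9573  108.2093]] [0.0033]
sole knob [[ -50.6161 -199.249    20.8122]]
-0.148 [[285.8, 212.0], [285.2, 204.1]] [[231.3, 224.9], [239.9, 227.7]]
-0.152 [[287.0, 212.0], [286.4, 204.0]] [[230.6, 225.9], [239.2, 228.7]]
-0.156 [[288.3, 211.9], [287.7, 203.9]] [[229.9, 226.8], [238.6, 229.6]]
-0.16 [[289.5, 211.8], [288.9, 203.9]] [[229.1, 227.8], [237.9, 230.6]]
[ 0.5252 -0.0917  0.111 ]
```

```bash
cat >> h.py <<'E'
from scipy.spatial.transform import Rotation as Ro
np.set_printoptions(precision=4,suppress=True)
_y=np.radians(3.81);ex=np.array([np.cos(_y),np.sin(_y),0]);ey=np.array([-np.sin(_y),np.cos(_y),0]);ez=np.array([0,0,1.]);o=np.array([.5597,.0669,0])
W=lambda p:(o+ex*p[0]*.001+ey*p[1]*.001+ez*p[2]*.001)   # saw' mm -> world
def Rt(tilt):
    t=np.radians(tilt);z=np.sin(t)*ex-np.cos(t)*ez;yy=-ey;return Ro.from_matrix(np.c_[np.cross(yy,z),yy,z])
def cur():
    s=get_state();q=s["ee_rot"];return s,Ro.from_quat([q[1],q[2],q[3],q[0]]),s["position"]
def plan(R,P):
    s,r,p=cur();rv=np.degrees((r.inv()*R).as_rotvec())
    print("t",s["clock"],"F",s["contact_force"],"w",s["width"],"saw'",((p-o)@ex*1000).round(1),((p-o)@ey*1000).round(1),(p[2]*1000).round(1))
    print("rotvec",rv.round(2))
    for q in P: q=np.array(q);d=R.inv().apply(q-p)*1000;print("shift",d.round(1));p=q
E
python3 - <<'E'
from h import *
R=Rt(40);a=R.as_matrix()[:,2];k=W((-46.5,-157,109.5));print(k)
plan(R,[k+a*.010-a*.12,k+a*.010])
E
```

```text
[ 0.5237 -0.0928  0.1095]
t 0.1 F [-0.1567 -0.8198 -0.6526] w 0.0854761807144611 saw' -338.5 -558.4 230.5
rotvec [-8.12 39.46 22.01]
shift [ 145.9 -401.4  170.4]
shift [  0.   0. 120.]
```

Request:
{"api": "drive_tool", "payload": {
  "targets": [-1.35, 6.58, 3.67, 0, 0, 0, 0.5, -1.35, 6.58, 3.67, 0, 0, 0, 0.5, -1.35, 6.58, 3.67, 0, 0, 0, 0.5, -1.35, 6.58, 3.67, 0, 0, 0, 0.5, -1.35, 6.58, 3.67, 0, 0, 0, 0.5, -1.35, 6.58, 3.67, 0, 0, 0, 0.5, 0, 0, 0, 18, -40, 0, 0.5, 0, 0, 0, 18, -40, 0, 0.5, 0, 0, 0, 18, -40, 0, 0.5, 0, 0, 0, 18, -40, 0, 0.5, 0, 0, 0, 18, -40, 0, 0.5, 0, 0, 0, 0, 0, 0, 0.5]
}}

```text
clock: 1.6
position: [0.3152, -0.3059, 0.2893]
ee_rot: [-0.011, 0.939, 0.033, 0.342]
contact_force: [-0.1, -0.1, 0.1]
width: 0.0427
```

Run:
```python
from h import *
R=Rt(40);a=R.as_matrix()[:,2];k=W((-46.5,-157,109.5))
plan(R,[k+a*.010-a*.12,k+a*.010])
```

```text
t 1.6 F [-0.1163 -0.122   0.081 ] w 0.04269452931306236 saw' -268.8 -355.7 289.3
rotvec [-0.   -0.03  0.19]
shift [  54.7 -198.7  170.6]
shift [  0.   0. 120.]
```

Request:
{"api": "drive_tool", "payload": {
  "targets": [0, 0, 0, 11, -39.7, 34, 0.5, 0, 0, 0, 11, -39.7, 34, 0.5, 0, 0, 0, 11, -39.7, 34, 0.5, 0, 0, 0, 11, -39.7, 34, 0.5, 0, 0, 0, 11, -39.7, 34, 0.5, 0, 0, 0, 0, 0, 0, 0.5, 0, 0, 0, 0, 0, 0, 0.5]
}}

```text
clock: 2.48
position: [0.4532, -0.1015, 0.1939]
ee_rot: [-0.01, 0.939, 0.032, 0.342]
contact_force: [0.3, -0.9, -0.3]
width: 0.0426
```

```bash
cat >> h.py <<'E'
def snap(n,x0,x1,y0,y1,f,out):
    a=cv2.cvtColor(get_image(n),cv2.COLOR_RGB2BGR);cv2.imwrite(out.replace(".png","_f.png"),a);a=a[y0:y1,x0:x1]
    a=(((a/255.)**.6)*255).astype(np.uint8)
    a=cv2.resize(a,None,fx=f,fy=f,interpolation=cv2.INTER_CUBIC)
    for x in range(x0,x1,10): cv2.putText(a,str(x),(int((x-x0)*f),10),0,.35,(0,0,255),1)
    for y in range(y0,y1,10): cv2.putText(a,str(y),(0,int((y-y0)*f)+4),0,.35,(0,0,255),1)
    cv2.imwrite(out,a)
E
python3 - <<'E'
from h import *
R=Rt(40);a=R.as_matrix()[:,2];k=W((-46.5,-157,109.5))
plan(R,[k+a*.010-a*.06,k+a*.010])
snap("top",230,330,165,240,7,"pics/a1.png");snap("scene",190,300,150,280,4.5,"pics/a2.png")
E
```

```text
t 2.475 F [ 0.3037 -0.9207 -0.2536] w 0.04260256610813894 saw' -117.4 -161.0 193.9
rotvec [ 0.07 -0.03  0.11]
shift [ 0.1 -4.  60.2]
shift [-0.  0. 60.]
```

View pics/a1.png

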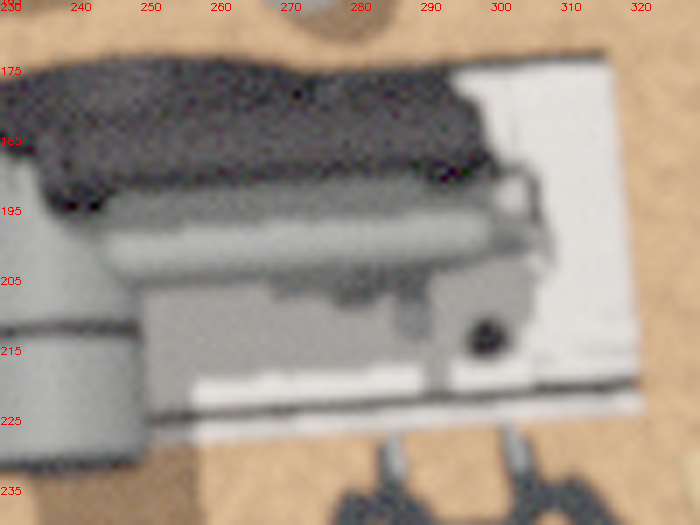

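View pics/a2.png

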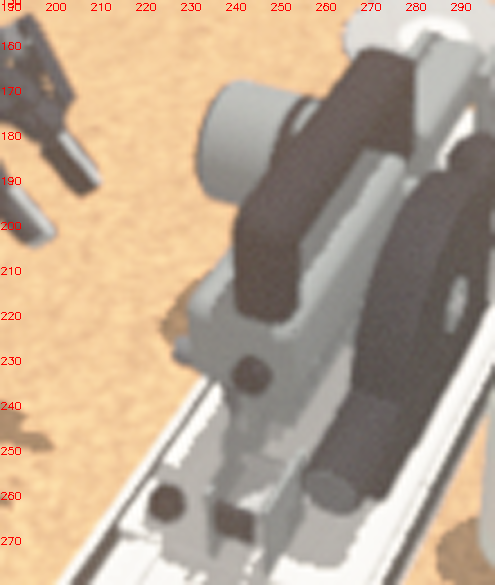

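Request:
{"api": "drive_tool", "payload": {
  "targets": [0, 0, 0, 0, -4, 30, 0.5, 0, 0, 0, 0, 0, 30, 0.5, 0, 0, 0, 0, 0, 20, 0.5, 0, 0, 0, 0, 0, 15, 0.5, 0, 0, 0, 0, 0, 10, 0.5, 0, 0, 0, 0, 0, 0, 0.5]
}}

```text
clock: 3.32
position: [0.5201, -0.0957, 0.1133]
ee_rot: [-0.01, 0.939, 0.029, 0.342]
contact_force: [0.3, 0.1, 0.5]
width: 0.0422
```

Run:
```python
from h import *
R=Rt(40);a=R.as_matrix()[:,2];k=W((-46.5,-157,109.5))
plan(R,[k+a*.010])
print(proj("top",[cur()[2]]),proj("scene",[cur()[2]]))
snap("top",230,330,165,240,7,"pics/b1.png");snap("scene",190,300,150,280,4.5,"pics/b2.png")
```

```text
t 3.325 F [0.255  0.1127 0.4804] w 0.04216814403678983 saw' -50.3 -159.6 113.3
rotvec [ 0.24 -0.03 -0.17]
shift [ 0.5 -2.6 15.4]
[[289.2467 209.3543]] [[231.7192 227.8924]]
```

View pics/b1.png

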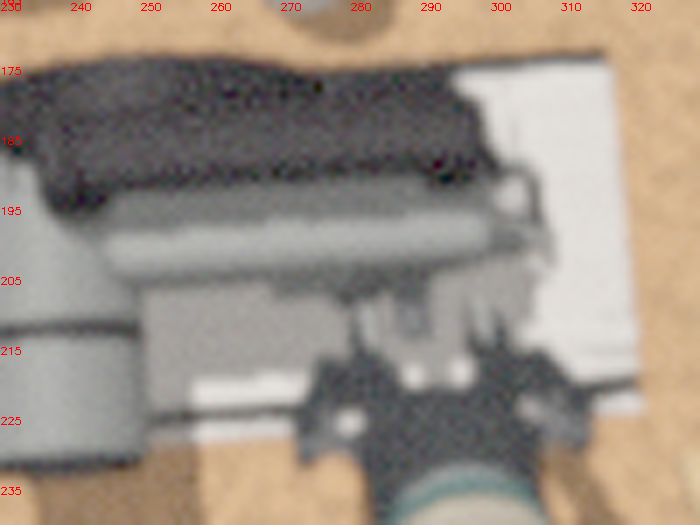

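View pics/b2.png

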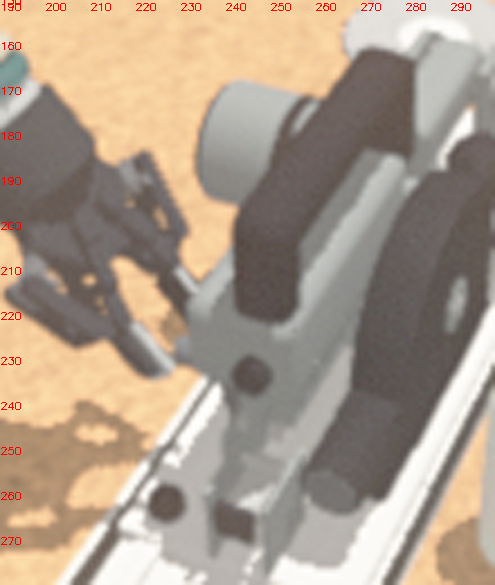

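Request:
{"api": "drive_tool", "payload": {
  "targets": [0, 0, 0, 0, -3, 8, 0.5, 0, 0, 0, 0, 0, 6, 0.5, 0, 0, 0, 0, 0, 0, 0, 0, 0, 0, 0, 0, 0, 0, 0, 0, 0, 0, 0, 0, 0, 0, 0, 0, 0, 0, 0, 0, 0, 0, 0, 0, 0, 0, 0],
  "grip_force": 20
}}

```text
clock: 4.3
position: [0.5287, -0.0902, 0.1034]
ee_rot: [-0.009, 0.939, 0.031, 0.343]
contact_force: [-5.5, -3.3, 5.6]
width: 0.017
```

Run:
```python
from h import *
R=Rt(40);a=R.as_matrix()[:,2];k=W((-46.5,-157,109.5))
plan(R,[k+a*.010])
print(get_state()["moment"])
snap("top",230,330,165,240,7,"pics/c1.png");snap("scene",190,300,150,280,4.5,"pics/c2.png")
```

```text
t 4.3 F [-5.4554 -3.2971  5.5902] w 0.016974505234452864 saw' -41.4 -154.7 103.4
rotvec [ 0.22 -0.08  0.05]
shift [0.  2.3 2.1]
[-0.372   0.3629 -0.3336]
```

View pics/c1.png

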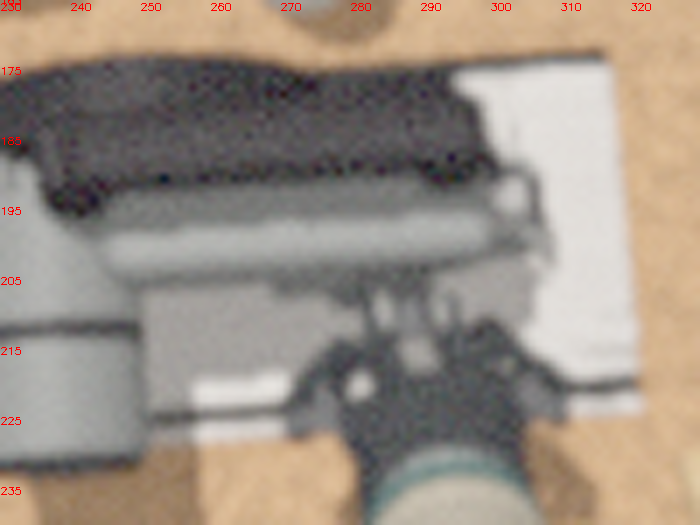

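View pics/c2.png

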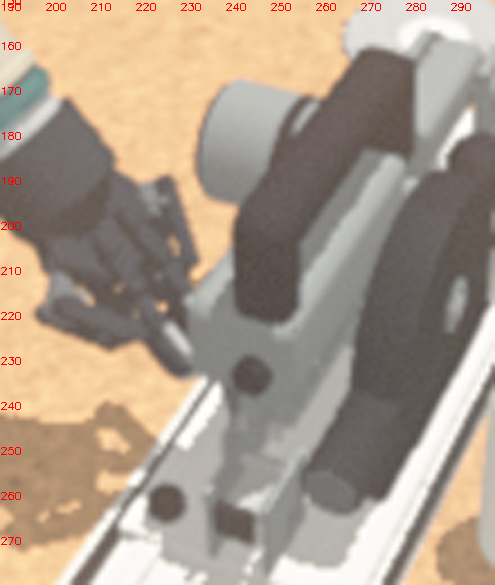

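Run:
```python
from h import *
th=np.linspace(.31,1.40,9)
y=-68*np.sin(th);z=68*np.cos(th);s=np.sin(np.radians(40));c=np.cos(np.radians(40))
print(np.c_[np.diff(z)*s,-np.diff(y),-np.diff(z)*c].round(1))
```

```text
[[-2.2  8.6  2.6]
 [-2.9  8.1  3.5]
 [-3.6  7.4  4.3]
 [-4.2  6.5  5. ]
 [-4.7  5.6  5.7]
 [-5.2  4.5  6.2]
 [-5.5  3.4  6.6]
 [-5.8  2.2  6.9]]
```

Request:
{"api": "drive_tool", "payload": {
  "targets": [0, 0, 0, -2.2, 8.6, 2.6, 0, 0, 0, 0, -2.9, 8.1, 3.5, 0, 0, 0, 0, -3.6, 7.4, 4.3, 0, 0, 0, 0, -4.2, 6.5, 5, 0, 0, 0, 0, 0, 0, 0, 0]
}}

```text
clock: 5.03
position: [0.5305, -0.1183, 0.0825]
ee_rot: [-0.012, 0.939, 0.032, 0.342]
contact_force: [2.2, 3.2, -1.5]
width: 0.0172
```

Run:
```python
from h import *
R=Rt(40);a=R.as_matrix()[:,2];k=W((-46.5,-157,109.5))
plan(R,[k+a*.010])
print(get_state()["moment"])
snap("top",230,330,165,240,7,"pics/d1.png");snap("scene",190,300,150,280,4.5,"pics/d2.png")
```

```text
t 5.025 F [ 2.168   3.1626 -1.5214] w 0.017225129527321106 saw' -41.5 -182.9 82.5
rotvec [-0.12 -0.05 -0.  ]
shift [ 13.5 -25.9 -14. ]
[0.5314 0.3388 0.4307]
```

View pics/d2.png

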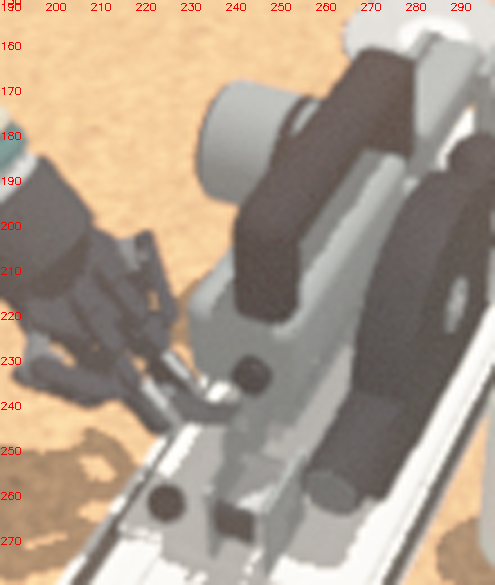

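Request:
{"api": "drive_tool", "payload": {
  "targets": [0, 0, 0, -4.7, 5.6, 5.7, 0, 0, 0, 0, -5.2, 4.5, 6.2, 0, 0, 0, 0, -5.5, 3.4, 6.6, 0, 0, 0, 0, -5.8, 2.2, 6.9, 0, 0, 0, 0, 0, 0, 0, 0, 0, 0, 0, 0, 0, 0, 0]
}}

```text
clock: 5.88
position: [0.5318, -0.1353, 0.0497]
ee_rot: [-0.011, 0.939, 0.032, 0.342]
contact_force: [-0.2, 1.3, -2.9]
width: 0.0169
```

Run:
```python
from h import *
R=Rt(40);a=R.as_matrix()[:,2];k=W((-46.5,-157,109.5))
plan(R,[k+a*.010])
print(get_state()["moment"])
snap("top",230,330,165,240,7,"pics/e1.png");snap("scene",190,300,150,280,4.5,"pics/e2.png")
```

```text
t 5.875 F [-0.1592  1.308  -2.9449] w 0.01692986295242229 saw' -41.3 -199.9 49.7
rotvec [ 0.07 -0.    0.09]
shift [ 34.5 -42.9 -39.1]
[0.1826 0.4548 0.0862]
```

View pics/e2.png

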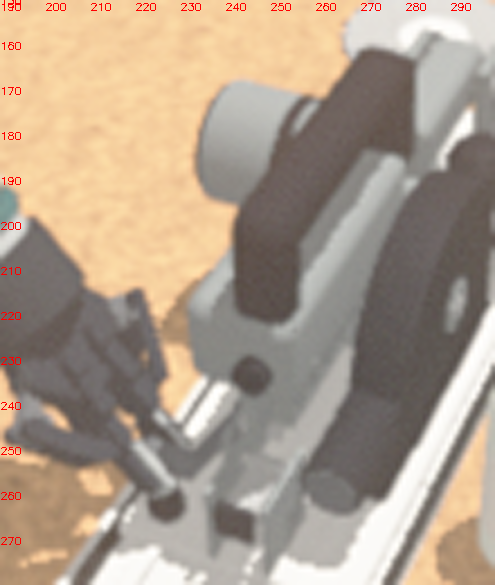

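Request:
{"api": "drive_tool", "payload": {
  "targets": [0, 0, 0, -1.9, 0.5, 2.3, 0, 0, 0, 0, -0.7, 0, 0.8, 0, 0, 0, 0, 0, 0, 0, 0]
}}

```text
clock: 6.35
position: [0.5319, -0.1363, 0.0458]
ee_rot: [-0.01, 0.939, 0.031, 0.342]
contact_force: [-3.9, -0.6, 4.4]
width: 0.0169
```

Run:
```python
from h import *
R=Rt(40);a=R.as_matrix()[:,2];k=W((-46.5,-157,109.5))
plan(R,[k+a*.010])
```

```text
t 6.35 F [-3.8545 -0.6289  4.385 ] w 0.016926643932749855 saw' -41.2 -200.9 45.8
rotvec [ 0.1  -0.05  0.02]
shift [ 36.9 -43.9 -42.2]
```

Request:
{"api": "drive_tool", "payload": {
  "targets": [0, 0, 0, 0, 0, 0, 0.45, 0, 0, 0, 0, 0, 0, 0.45, 0, 0, 0, 0, 0, 0, 0.45, 0, 0, 0, 0, 0, 0, 0.45, 0, 0, 0, 0, 0, -20, 0.45, 0, 0, 0, 0, 0, -40, 0.45, 0, 0, 0, 0, 0, -50, 0.45, 0, 0, 0, 0, 0, -50, 0.45, 0, 0, 0, 0, 0, -50, 0.45, 0, 0, 0, 0, 0, 0, 0.3]
}}

```text
clock: 7.6
position: [0.3965, -0.1466, 0.2092]
ee_rot: [-0.007, 0.939, 0.031, 0.344]
contact_force: [0.7, 0.1, -0.2]
width: 0.0256
```

Run:
```python
from h import *
plan(Rt(0),[])
snap("top",230,330,165,240,7,"pics/f1.png");snap("scene",190,300,150,280,4.5,"pics/f2.png")
```

```text
t 7.6 F [ 0.6962  0.0996 -0.2104] w 0.025561355130123652 saw' -177.0 -202.2 209.2
rotvec [  0.54 -40.21  -0.02]
```

View pics/f1.png

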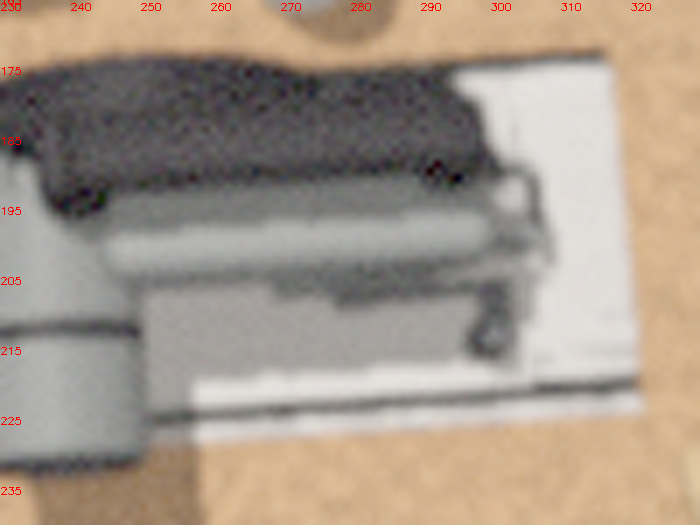

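View pics/f2.png

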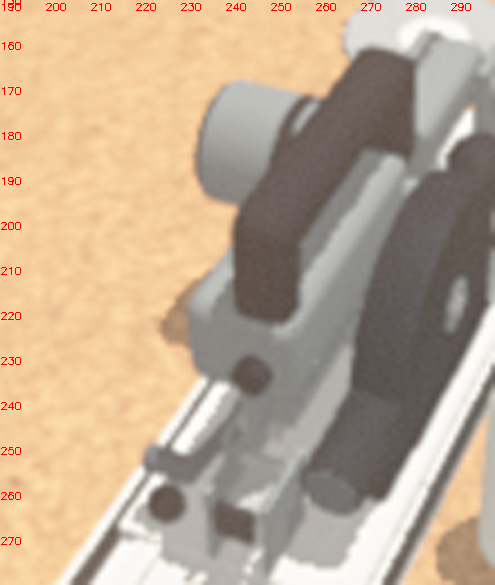

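Request:
{"api": "drive_tool", "payload": {
  "targets": [0, -10.05, 0, 0, 0, 0, 0, 0, -10.05, 0, 0, 0, 0, 0, 0, -10.05, 0, 0, 0, 0, 0, 0, -10.05, 0, 0, 0, 0, 0, 0, 0, 0, 0, 0, -45, 0, 0, 0, 0, 0, 0, -46, 0, 0, 0, 0, 47, -27, 0, 0, 0, 0, 0, 47, -27, 0, 0, 0, 0, 0, 47, -27, 0, 0, 0, 0, 0, 47, -27, 0, 0, 0, 0, 0, 0, 0, 0, 0]
}}

```text
clock: 9.07
position: [0.5696, -0.0164, 0.3072]
ee_rot: [-0.011, 0.998, 0.042, 0.038]
contact_force: [-0.6, -1.1, 0.8]
width: -0.0002
```

Run:
```python
from h import *
plan(Rt(0),[W((11,-93,255))])
print(proj("scene",[W((-46,-202,52)),W((-59,-202,52))]),proj("top",[W((-46,-202,52)),W((-59,-202,52))]))
snap("top",200,330,155,240,6,"pics/g1.png");snap("scene",200,330,110,240,4.5,"pics/g2.png")
```

```text
t 9.075 F [-0.5719 -1.1482  0.843 ] w -0.00018251344354870686 saw' 4.4 -83.8 307.2
rotvec [-1.14 -4.35  0.96]
shift [ 6.6  9.2 52.2]
[[227.098  255.1142]
 [222.8242 253.6101]] [[300.2584 210.1387]
 [300.5694 213.9592]]
```

View pics/g1.png

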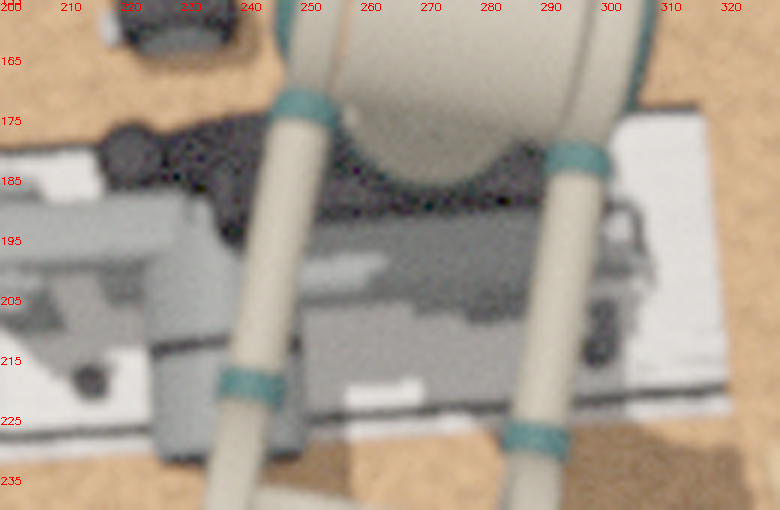

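View pics/g2.png

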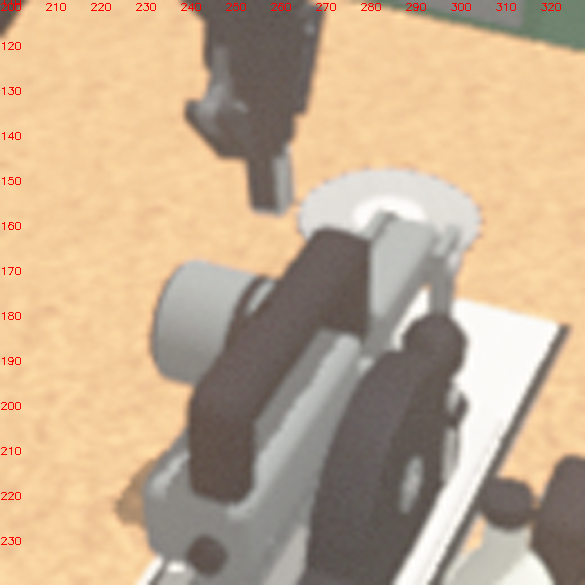

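Request:
{"api": "drive_tool", "payload": {
  "targets": [-1.1, -4.3, 1, 0, 0, 0, 0, 0, 0, 0, 6.6, 9, 24, 0, 0, 0, 0, 0, 0, 22, 0, 0, 0, 0, 0, 0, 0, 0]
}}

```text
clock: 9.68
position: [0.5718, -0.0293, 0.2625]
ee_rot: [0.0, 1.0, 0.029, -0.0]
contact_force: [-0.3, 0.2, 0.4]
width: 0.0
```

Run:
```python
from h import *
plan(Rt(0),[W((11,-93,250))])
snap("scene",200,330,110,240,4.5,"pics/h2.png")
```

```text
t 9.675 F [-0.2633  0.2308  0.4054] w 2.264856609715444e-05 saw' 5.7 -96.8 262.5
rotvec [ 0.05  0.06 -0.46]
shift [ 5.3 -3.8 12.5]
```

View pics/h2.png

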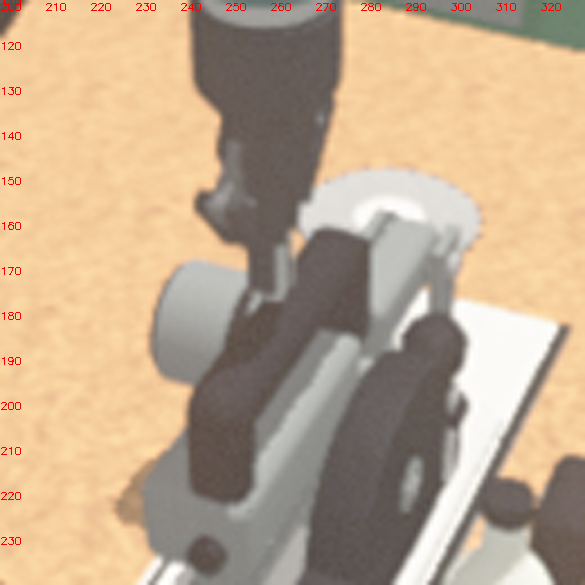

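Request:
{"api": "drive_tool", "payload": {
  "targets": [0, 0, 0, 7.5, -3, 5, 0, 0, 0, 0, 0, 0, 4, 0, 0, 0, 0, 0, 0, 0, 0]
}}

```text
clock: 10.1
position: [0.5813, -0.0256, 0.256]
ee_rot: [0.001, 1.0, 0.03, 0.002]
contact_force: [-0.2, -0.3, -0.5]
width: -0.0002
```

Run:
```python
from h import *
plan(Rt(0),[W((11,-93,250))])
snap("scene",225,310,140,220,8,"pics/i2.png")
```

```text
t 10.1 F [-0.1972 -0.3292 -0.4711] w -0.0001930967181940484 saw' 15.4 -93.8 256.0
rotvec [ 0.14 -0.27 -0.42]
shift [-4.4 -0.8  6. ]
```

View pics/i2.png

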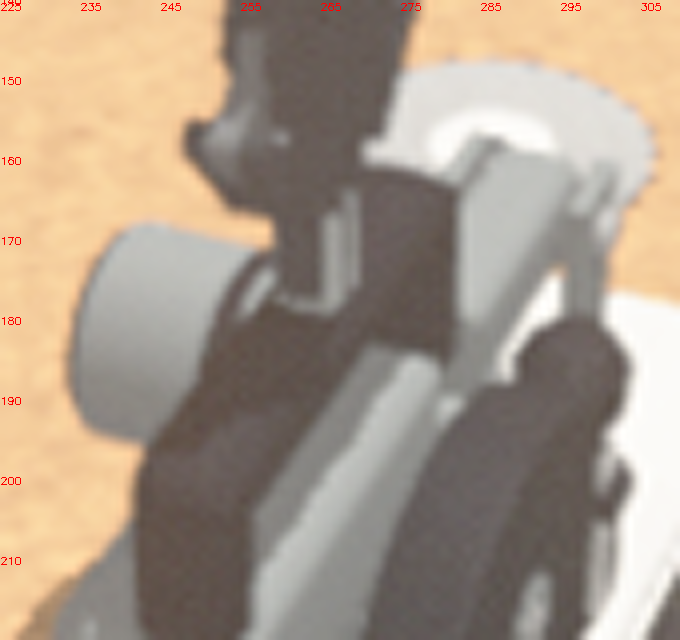

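Request:
{"api": "drive_tool", "payload": {
  "targets": [0, 0, 0, -1, 0, 6, 0, 0, 0, 0, 0, 2.5, 6, 0, 0, 0, 0, 0, 2.5, 6, 0, 0, 0, 0, 0, 2.5, 6, 0, 0, 0, 0, 0, 0, 0, 0]
}}

```text
clock: 10.78
position: [0.5812, -0.0336, 0.2317]
ee_rot: [0.001, 1.0, 0.029, 0.003]
contact_force: [0.9, 0.2, 3.1]
width: -0.0001
```

Run:
```python
from h import *
plan(Rt(0),[])
snap("scene",190,320,130,270,4,"pics/j2.png")
```

```text
t 10.775 F [0.9302 0.2194 3.1015] w -0.00014285493742439694 saw' 14.8 -101.7 231.7
rotvec [ 0.13 -0.31 -0.46]
```

View pics/j2.png

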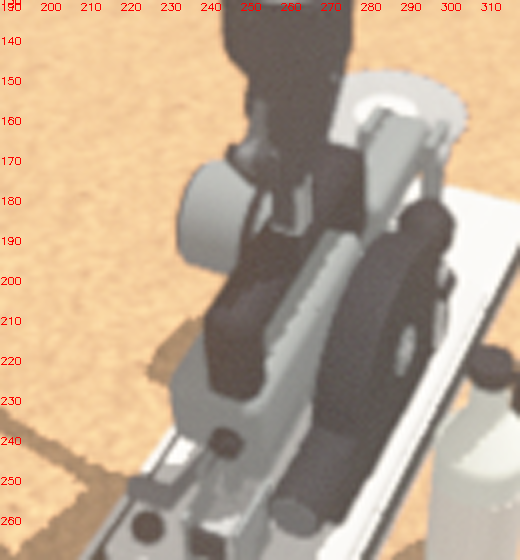

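Request:
{"api": "drive_tool", "payload": {
  "targets": [0, 0, 0, -1, 2, 6, 0, 0, 0, 0, 0, 2, 6, 0, 0, 0, 0, 0, 2, 6, 0, 0, 0, 0, 0, 1.5, 5, 0, 0, 0, 0, 0, 0, 0, 0]
}}

```text
clock: 11.45
position: [0.5815, -0.0409, 0.2094]
ee_rot: [0.001, 1.0, 0.029, 0.004]
contact_force: [2.8, 2.0, 5.8]
width: 0.0001
```

Request:
{"api": "drive_tool", "payload": {
  "targets": [0, 0, 0, 0, 0.5, 2, 0, 0, 0, 0, 0, 0.5, 2, 0, 0, 0, 0, 0, 0, 0, 0]
}}

```text
clock: 11.82
position: [0.5816, -0.0417, 0.2064]
ee_rot: [0.001, 1.0, 0.029, 0.004]
contact_force: [2.0, 1.8, 8.5]
width: -0.0
```

Request:
{"api": "drive_tool", "payload": {
  "targets": [0, 0, 0, 0, 0.5, 2, 0, 0, 0, 0, 0, 0, 0, 0]
}}

```text
clock: 12.08
position: [0.5817, -0.0417, 0.2061]
ee_rot: [0.001, 1.0, 0.03, 0.005]
contact_force: [-1.0, 3.3, 14.2]
width: 0.0002
```

Request:
{"api": "drive_tool", "payload": {
  "targets": [0, 0, 0, 0, 0.5, 2, 0, 0, 0, 0, 0, 0, 0, 0]
}}

```text
clock: 12.32
position: [0.5817, -0.0417, 0.2059]
ee_rot: [0.0, 1.0, 0.03, 0.005]
contact_force: [-3.9, 4.1, 22.0]
width: -0.0007
```

Request:
{"api": "drive_tool", "payload": {
  "targets": [0, 0, 0, 0, 0, 2, 0, 0, 0, 0, 0, 0, 2, 0, 0, 0, 0, 0, 0, 0, 0]
}}

```text
clock: 12.7
position: [0.5818, -0.0417, 0.2054]
ee_rot: [0.001, 1.0, 0.03, 0.007]
contact_force: [-8.4, 4.5, 37.7]
width: -0.0001
```

Request:
{"api": "drive_tool", "payload": {
  "targets": [0, 0, 0, 0, 0, -6, 0, 0, 0, 0, 0, 0, -6, 0, 0, 0, 0, 0, 0, -3, 0, 0, 0, 0, 0, 0, 0, 0]
}}

```text
clock: 13.2
position: [0.5798, -0.0431, 0.211]
ee_rot: [0.001, 1.0, 0.029, 0.001]
contact_force: [-0.1, -0.5, 0.5]
width: 0.0005
```

Run:
```python
from h import *
plan(Rt(0),[])
snap("scene",190,320,130,270,4,"pics/l2.png")
```

```text
t 13.2 F [-0.143  -0.5162  0.4649] w 0.0004938057494730233 saw' 12.7 -111.1 211.0
rotvec [ 0.13 -0.13 -0.43]
```

View pics/l2.png

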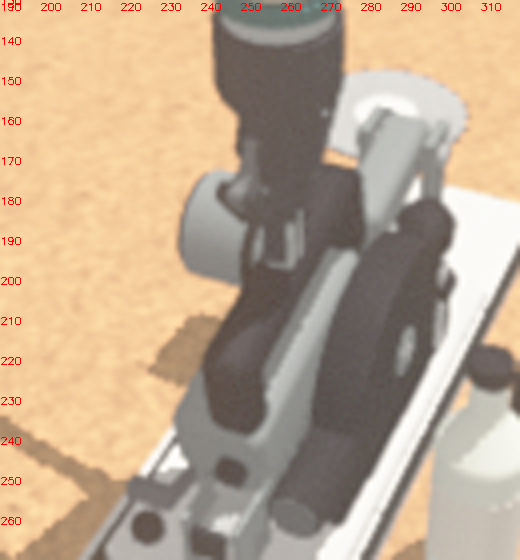

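Request:
{"api": "drive_tool", "payload": {
  "targets": [0, 0, 0, 0, 0, -30, 0, 0, 0, 0, 0, 0, -50, 0, 0, 0, 0, -30, 0, -50, 0, 0, 0, 0, -60, 0, 0, 0, 0, 0, 0, -60, 0, 0, 0, 0, 0, 0, -60, 0, 0, 0, 0, 0, 0, -60, 0, 0, 0, 0, 0, 0, -60, 0, 0, 0, 0, 0, -60, 0, 0, 0, 0, 0, 0, 0, 0, 0, 0, 0, 0, 0, 0, 0, 0, 0]
}}

```text
schema error: expected a multiple of 7 numbers
```

Run:
```python
from h import *
plan(Rt(0),[])
snap("scene",190,320,130,270,4,"pics/m2.png");snap("top",100,400,130,270,2.6,"pics/m1.png")
```

```text
t 13.25 F [ 0.8081  0.5384 -0.3529] w -5.3745567732981356e-05 saw' 12.8 -111.1 210.9
rotvec [ 0.12 -0.13 -0.44]
```

View pics/m2.png

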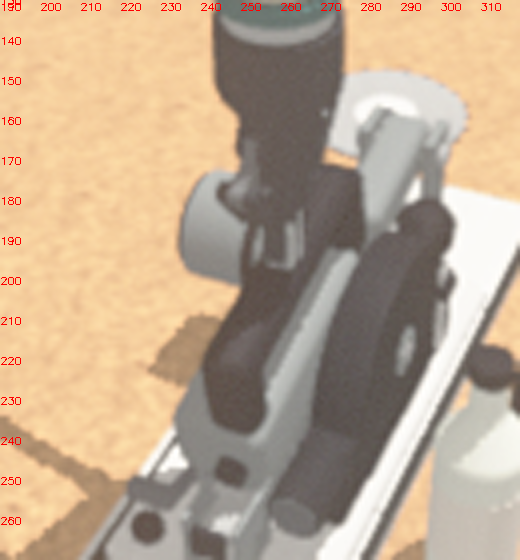

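View pics/m1.png

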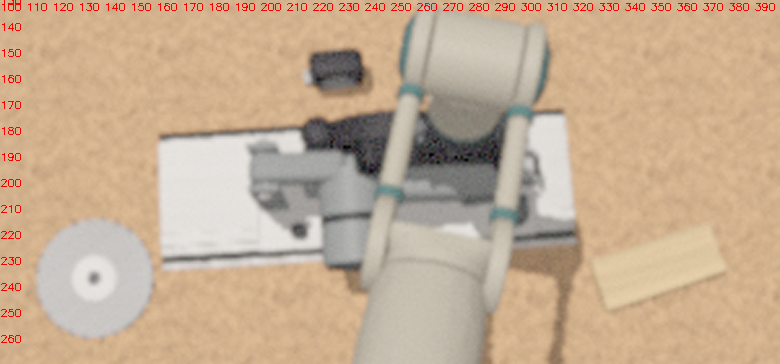

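The malformed row count was refused. I'll lift away with a clean list.

Request:
{"api": "drive_tool", "payload": {
  "targets": [0, 0, 0, 0, 0, -30, 0, 0, 0, 0, 0, 0, -50, 0, 0, 0, 0, 0, 0, -50, 0, 0, 0, 0, -30, 40, 0, 0, 0, 0, 0, -30, 40, 0, 0, 0, 0, 0, -30, 40, 0, 0, 0, 0, 0, -30, 40, 0, 0, 0, 0, 0, -30, 40, 0, 0, 0, 0, 0, -30, 40, 0, 0, 0, 0, 0, 0, 0, 0, 0]
}}

```text
clock: 14.6
position: [0.4125, -0.2954, 0.341]
ee_rot: [0.001, 1.0, 0.027, 0.002]
contact_force: [0.7, 0.4, 0.3]
width: -0.0003
```

Run:
```python
from h import *
plan(Rt(0),[])
snap("scene",190,320,130,270,4,"pics/n2.png");snap("top",100,400,130,270,2.6,"pics/n1.png")
```

```text
t 14.6 F [0.7233 0.4117 0.3422] w -0.00030331666057552904 saw' -171.0 -351.7 341.0
rotvec [ 0.14 -0.18 -0.74]
```

View pics/n2.png

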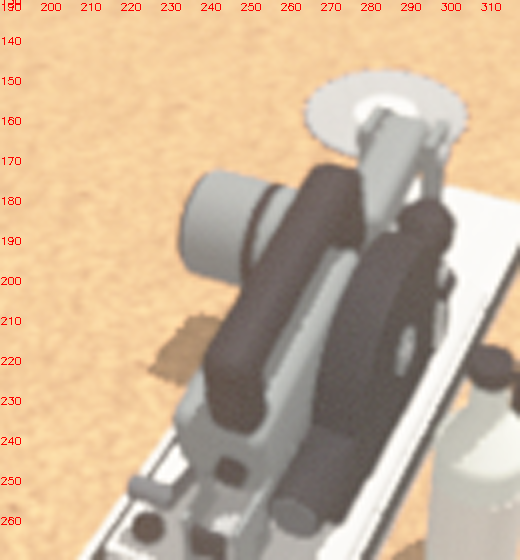

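View pics/n1.png

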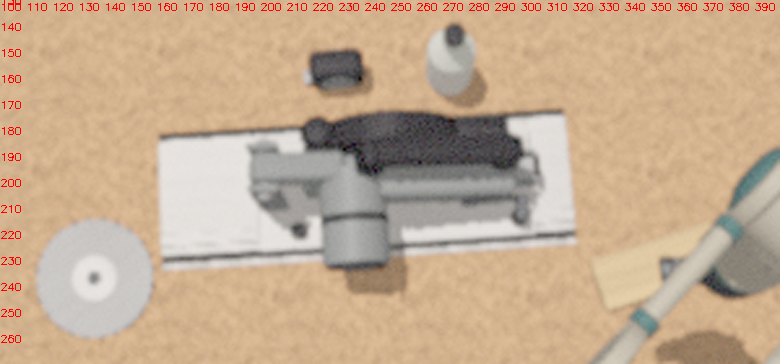

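Run:
```python
from rig import *
print(sign_off(), get_state()["clock"])
```

```text
the job is handed in; nothing more can be done
the job is handed in; nothing more can be done
```

The saw is in its blade-change position: the lock lever is fully over and the head is latched down. I handed it in at about 14.6 s of the 67 s allowed.

- **Lever:** With the head still up, I gripped the knob at a 40° tilt and swung it along its arc until it met resistance. I took that as its stop. By the gripper's reading the knob was then about 52 mm above the bench, which is roughly 1.2 rad. In the last pictures it still lies almost level.
- **Head:** I pressed the main handle down with closed fingers, moving towards the rear along its arc. It came to a firm stop with the finger tip at about 205 mm, and I pushed to about 38 N there. With the finger tip raised to 211 mm there was no contact force. After I moved clear, the pictures showed the head staying down.
- **Other things:** The blade, glue bottle, offcut and tape measure look unmoved in the last pictures, and the arm stands clear of everything.

**Checks that disagreed:**
- The two views put the middle of the handle some 5 mm apart; I worked between the two values.
- The saw is not centred on its rail. It sits about 33 mm to the rear and 11 mm towards the blade guard, so I measured the knob and handle directly.
- One move was refused because it had the wrong count of numbers; nothing moved.
- I did not read the joint angles directly. The latch is inferred from the forces and pictures.

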